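# Hold a crucible over the inspection lamp for a crack check

## Task

Turn the brightness dial of the inspection lamp until its orange pointer stands at the green mark, then pick up the porcelain crucible that stands on the square glass plate and hold it upright and still over the middle of the lamp's bright window, with about 10 cm of air between its foot and the window, so that it can be checked for cracks. Finish while holding it there: do not put it down or let go. Leave the dial at the mark, and leave the glass plate, the other crucible and the stopwatch where they are.

Things in the scene. Friction and masses are not known exactly. Their poses are not given: they have to be found in the camera images.
- lamp: inspection lamp, fixed: flat blue housing 150 (x) x 250 (y) x 50 mm high. Origin: centre of its underside. Unturned, x points away from the robot. Dial axis at x 0, y -75 mm; bright window centred at x 0, y +45 mm. Black scale plate round the dial, radius 44 mm, with 11 marks 27 deg apart; the fourth clockwise is wide and green, 54 deg counter-clockwise (from above) of the lamp's x axis
- window (a point): centre of the bright opal glass window (104 x 114 mm, flush) on the lamp's top face, 50 mm above the worktop; axes as the lamp's, z up
- dial (a joint): angle of the dial in rad, 0 to 4.712, growing clockwise seen from above; the orange pointer stands at the green mark at 1.414. The dial stays where it is left (friction about 0.03 N m)
- dial_grip (a point): point on the dial's vertical axis inside its grip bar, 70 mm above the worktop. Grey grip bar 46 mm long, 12 mm wide, its top 81 mm above the worktop, on a flat skirt disc of radius 26 mm whose top is at 54 mm. The frame turns with the dial: x runs along the bar to its orange pointer end, z up
- crucible_center (a point): centre, half-way up, of the white porcelain crucible to be held: open cup 37 mm high, outer diameter 44 mm at the rim, 40 mm at 24 mm above the foot, 25 mm at the foot; 25 to 50 g; z up along its axis. It stands on the glass plate, its foot 5 mm above the worktop
- crucible: the same crucible to be held; origin at the centre of its foot, 18.5 mm below crucible_center
- plate: pale grey ground glass plate 110 x 110 x 5 mm lying loose on the worktop under the crucible; origin at the centre of its underside; to be left where it is
- spare_crucible: a second, like crucible standing directly on the worktop; origin at the centre of its foot; to be left alone
- stopwatch: black and grey digital stopwatch 71 x 60 x 19 mm lying on the worktop; origin at the centre of its underside; to be left alone
Things that resemble listed ones, but are neither listed nor needed, are in the scene too. Leave any purple or yellow look-alike of the crucible alone.

How it is judged:
By the outcome, as a careful person would: the job done as asked, in the order asked, and still so for the second after the job is handed in, while the arm keeps its last pose, push and grip.
It also fails if it takes over 59 s, if anything falls off the work surface, if the arm or the gripper's body presses on something with over 40 N, if the wrist force passes 120 N, or if a joint passes its speed limit or range.

## Robot

A 6-joint arm with a two-finger parallel gripper is mounted at the origin on a cart in front of the work surface, level with it; the furniture and walls round the work are solid. World frame = base frame: x ahead of the robot, y to its left, z up, the work surface at z = 0. Lengths are in m, angles in rad, forces in N, time in s.
With the tool pointing down it reaches from about 0.275 to 1 m from the base axis. Payload 8.4 kg.
Tool frame: the origin (TCP) lies between the finger pads; the fingertips stand 17 mm ahead of it and the grasp point (between the pads) lies 2 mm behind it; z points along the fingers, y is the line along which they close (so a half turn about z gives the same grasp; the last joint's range is limited). The gripper opens to 85 mm and grips with 20 to 120 N. Pads are 22 mm wide; open, the fingers measure 114 mm over their backs; the gripper's body (76 mm by 85 mm) begins 54 mm behind the grasp point. The pads swing forward as they close: fully open they stand 13 mm farther back than shut.
Start: joints at [1.171, 0.353, 1.633, -0, 1.155, -0.002], TCP at [0.242, 0.576, 0.248] pointing down, gripper open.
Joint ranges: [-2.63, 2.63], [-0.92, 2.1], [0.06, 2.66], [-1.3, 4.44], [0, 2.69], [-3.02, 3.02]. Speed limits (rad/s): [2.22, 2.22, 2.79, 3.14, 3.14, 3.14].

## Interface

Orientations are given as a unit quaternion [x, y, z, w].
In Python, from workcell import sense, get_image, env gives the robot as it stands.
- The arm moves only by the tool drive_tool, never from a script. Its argument "deltas" is one flat list of numbers, 7 for each row, row after row: the turn, a rotation vector about the tool's x, y, z in rad, then the shift along the tool's x, y, z in cm, then the opening in per cent of the stroke, from 0 (shut) to 100 (fully open). In form: [ax, ay, az, x, y, z, hand, ax, ay, az, x, y, z, hand, ...]. A call has 1 to 5 rows; each row shifts and turns the commanded pose from where the row before left it, along the tool's axes as they then stand; what a row does not reach is not made up. A row lasts 1/10 s, in which the tool goes at most 50 mm and 8.59 degrees, less where a joint would pass 70% of its speed; a pose out of reach is approached as far as the arm can. A call with a gripper value outside its range is refused whole. The fingers move at their own pace and stop on an object; "squeeze" is the grip in N (left out, the last holds). Time passes only in rows, so rows that do not move let the fingers close. It gives the time, the measured TCP pose, the force, the opening and the grip force at its end, in the units of the state.
- sense(): the state, without advancing time (a new reading comes with each control period).
- get_image(name): name is "scene" or "top"; returns a dict with "pixels" (420x560x3 uint8, red, green, blue), "depth" (420x560 float32, m along the optical axis (not along the pixel's ray), 0 where there is no reading), "fx", "fy", "cx", "cy" (pixels), "pose" (4x4, takes a point from camera to world coordinates). Camera axes: x right, y down, z forward; pixel columns grow to the right and rows downward; lengths in m; the calibration is good to about 2 mm. A picture is of the moment at which its call begins.
- env.sign_off(): hands the job in; it is judged then, once.
The state is a dict: "t": time; "qpos": joint angles; "joint_vel": joint speeds; "joint_efforts": joint torques, N m; "position": TCP position; "eef_rot": TCP orientation; "ft_force": force on the tool from outside, world axes, zero at the start; "torque": the same for the moment, N m; "gripper_width": finger opening in m; "finger_force": force on a finger pad.
Only numpy, scipy, OpenCV 4.12 (cv2) and the standard library are available. Lean on these libraries where they do the work, as an engineer would, in place of code of your own. Each camera call takes 0.05 s, during which the arm holds its last target. There are 200 camera calls.

## Working session

There is one attempt and no reset: what is moved stays moved. The work goes in short steps, Python scripts to look and compute and a tool call to move; the robot and the scene stay as the last step left them, time stands still between calls to the robot, and variables do not carry over. Pictures are saved under pics/ and viewed, at most 10 in all, crops included, and the job is handed in when it is done.

Besides the shell and the picture viewer there is one more tool, called after ">>>" in YAML: its name, and indented under it one key for each argument. drive_tool: Moves the arm, as the interface text tells. Its arguments: {"type":"object","properties":{"deltas":{"type":"array"},"squeeze":{"type":"number"}},"required":["deltas"]}

```bash
mkdir -p pics; cat > h.py <<'E'
import numpy as np, cv2
from workcell import sense, get_image, env
def ray(im,u,v,z):
    P=np.array(im["pose"]); d=P[:3,:3]@np.array([(u-im["cx"])/im["fx"],(v-im["cy"])/im["fy"],1]); o=P[:3,3]
    return o+d*(z-o[2])/d[2]
def cloud(im):
    v,u=np.mgrid[:420,:560]; d=im["depth"]; P=np.array(im["pose"])
    c=np.stack([(u-im["cx"])/im["fx"]*d,(v-im["cy"])/im["fy"]*d,d],-1)
    return c@P[:3,:3].T+P[:3,3]
def save(im,n): cv2.imwrite(f"pics/{n}.png",cv2.cvtColor(im["pixels"],cv2.COLOR_RGB2BGR))
E
python3 - <<'E'
from h import *
import pickle
for n in("top","scene"):
    im=get_image(n); save(im,n+"0"); pickle.dump(im,open(n+"0.pkl","wb")); print(n,np.round(im["pose"],3).tolist(),im["fx"])
s=sense(); print(s)
E
```

```text
top [[0.017, -0.994, 0.109, 0.365], [-1.0, -0.016, 0.012, -0.166], [-0.01, -0.109, -0.994, 1.358], [0.0, 0.0, 0.0, 1.0]] 422.0503715061704
scene [[0.64, -0.324, 0.697, -0.291], [-0.768, -0.239, 0.594, -0.826], [-0.026, -0.915, -0.402, 0.545], [0.0, 0.0, 0.0, 1.0]] 484.65046082105243
{'t': 0.1, 'qpos': array([ 1.17060892e+00,  3.53572475e-01,  1.63406076e+00, -1.19353636e-05,
        1.15519705e+00, -2.36926322e-03]), 'joint_vel': array([-6.15483284e-04, -1.86820103e-03, -1.49638496e-03, -8.07152912e-04,
       -6.70592571e-04,  4.42747714e-06]), 'joint_efforts': array([-2.21499060e-03, -6.06356835e+01, -3.42814529e+01, -6.19712478e-05,
        3.95101481e-03, -5.07035395e-06]), 'position': array([0.24195742, 0.57582531, 0.24764032]), 'eef_rot': array([ 1.97597626e-01,  9.80283018e-01, -6.07412189e-04, -1.18366489e-04]), 'ft_force': array([-0.35445181,  0.80449988,  0.77691103]), 'torque': array([-0.00244639, -0.01846523, -0.03086464]), 'finger_force': 0.0, 'gripper_width': 0.0854821031824301}
```

View pics/top0.png

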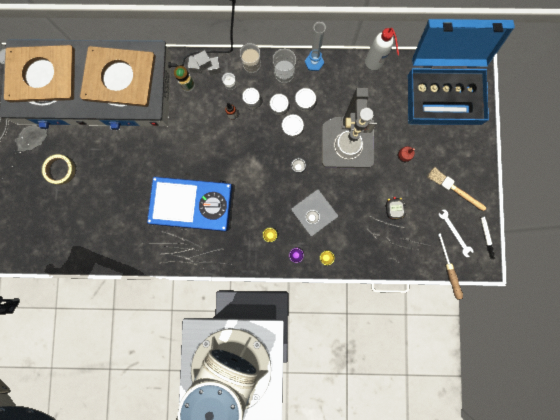

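View pics/scene0.png

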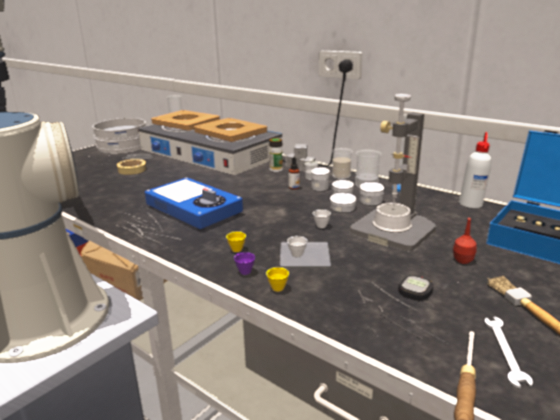

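The top view shows the lamp at about (190,204) with its dial at (212,206). The plate is at (314,213) with the crucible at about (312,217), and the spare crucible is at (298,166). Yellow and purple look-alikes stand at (270,235), (327,258) and (296,255).

```bash
python3 - <<'E'
from h import *
import pickle
im=pickle.load(open("top0.pkl","rb")); p=im["pixels"]; hsv=cv2.cvtColor(p,cv2.COLOR_RGB2HSV); C=cloud(im)
def reg(m,u0,u1,v0,v1):
    o=np.zeros(m.shape,np.uint8); o[v0:v1,u0:u1]=m[v0:v1,u0:u1]; return o
# lamp outline
m=reg((C[...,2]>.035)&(C[...,2]<.1),140,240,168,240)
pts=np.argwhere(m)[:,::-1]; W=np.array([ray(im,u,v,.05)[:2] for u,v in pts],np.float32)
print("lamp depth",cv2.minAreaRect(W))
m=reg(((hsv[...,0]>100)&(hsv[...,0]<125)&(hsv[...,1]>150)&(hsv[...,2]>90)),140,240,168,240)
pts=np.argwhere(m)[:,::-1]; W=np.array([ray(im,u,v,.05)[:2] for u,v in pts],np.float32)
print("lamp blue",cv2.minAreaRect(W))
m=reg((hsv[...,2]>225)&(hsv[...,1]<40),145,205,175,235); pts=np.argwhere(m)[:,::-1]
W=np.array([ray(im,u,v,.05)[:2] for u,v in pts],np.float32); print("window",cv2.minAreaRect(W))
for n,lo,hi,z in(("orange",3,22,.08),("green",40,85,.052)):
    m=reg((hsv[...,0]>=lo)&(hsv[...,0]<=hi)&(hsv[...,1]>110)&(hsv[...,2]>100),195,232,185,228); q=np.argwhere(m)[:,::-1]
    print(n,len(q),q.mean(0) if len(q) else 0, ray(im,*q.mean(0),z) if len(q) else 0)
# plate
m=reg((hsv[...,2]>95)&(hsv[...,1]<60),280,350,182,243); n,l,st,c=cv2.connectedComponentsWithStats(m); k=1+st[1:,4].argmax()
pts=np.argwhere(l==k)[:,::-1]; W=np.array([ray(im,u,v,.005)[:2] for u,v in pts],np.float32); print("plate",cv2.minAreaRect(W))
for n,a,z in(("cruc",(295,330,200,232),.042),("spare",(284,312,152,180),.037)):
    m=reg((C[...,2]>.02)&(C[...,2]<.08),*a); q=np.argwhere(m)[:,::-1]
    W=np.array([ray(im,u,v,z)[:2] for u,v in q],np.float32); print(n,len(q),C[...,2][m>0].max(),cv2.minEnclosingCircle(W),W.mean(0))
cr=p[165:240,145:350]; cv2.imwrite("pics/crop.png",cv2.cvtColor(cv2.resize(cr,None,fx=3.9,fy=3.9,interpolation=cv2.INTER_CUBIC),cv2.COLOR_RGB2BGR))
E
```

```text
lamp depth ((0.5097672939300537, 0.13753536343574524), (0.2503832280635834, 0.14964404702186584), 85.63922882080078)
lamp blue ((0.5099969506263733, 0.13851088285446167), (0.24790018796920776, 0.14875859022140503), 85.63948059082031)
window ((0.514179527759552, 0.18930266797542572), (0.13522392511367798, 0.13329525291919708), 85.95520782470703)
orange 6 [205.5 204. ] [0.5052297 0.0808588 0.08     ]
green 10 [203.5 197.5] [0.52864678 0.09328098 0.052     ]
plate ((0.49264073371887207, -0.2557299733161926), (0.11473281681537628, 0.11480874568223953), 38.06258773803711)
cruc 87 0.045575920783476054 ((0.4751363694667816, -0.2474459856748581), 0.02194637432694435) [ 0.47692972 -0.24890994]
spare 57 0.04110903330430338 ((0.6400047540664673, -0.2017621248960495), 0.02187698520720005) [ 0.64414257 -0.20204711]
```

View pics/crop.png

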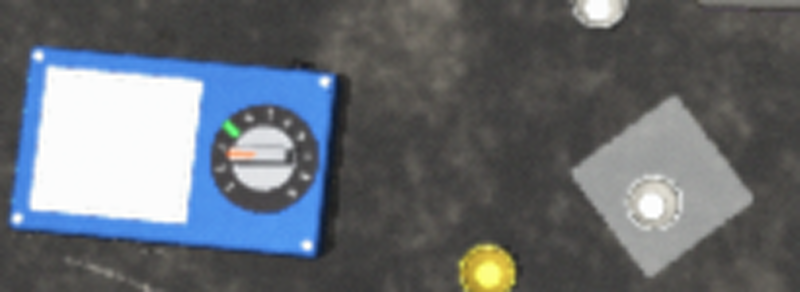

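The lamp measures 250 x 150 mm with a yaw of −4.4°. That puts the dial at (0.504, 0.063) and the window centre at (0.513, 0.183). The pointer stands at about 87° in world axes and has to reach about 49.6°. The crucible is at about (0.476, −0.248). I'm moving over the dial now.

>>> drive_tool:
  deltas: [0, 0, 0, -3.67, -3.1, 0.6, 100, 0, 0, 0, -3.67, -3.1, 0.6, 100, 0, 0, 0, -3.67, -3.1, 0.6, 100, 0, 0, 0, -3.67, -3.1, 0.6, 100, 0, 0, 0, -3.67, -3.1, 0.6, 100]
  squeeze: 30

```text
t: 0.6
position: [0.3515, 0.3604, 0.2179]
eef_rot: [0.197, 0.98, -0.0, -0.0]
ft_force: [1.2, 0.3, 0.2]
gripper_width: 0.0853
finger_force: 0.0
```

>>> drive_tool:
  deltas: [0, 0, 0, -3.67, -3.1, 0.6, 60, 0, 0, 0, -3.67, -3.1, 0.6, 60, 0, 0, 0, -3.67, -3.1, 0.6, 60, 0, 0, 0, -3.67, -3.1, 0.6, 60, 0, 0, 0, -3.67, -3.1, 0.6, 60]

```text
t: 1.1
position: [0.4608, 0.1463, 0.188]
eef_rot: [0.198, 0.98, 0.0, 0.0]
ft_force: [0.7, 1.2, -0.1]
gripper_width: 0.0511
finger_force: 0.0
```

>>> drive_tool:
  deltas: [0, 0, 0, -3.67, -3.1, 0.6, 60, 0, 0, 0, -3.67, -3.1, 0.6, 60, 0, 0, 0.137, 0, 0, 0, 60, 0, 0, 0.137, 0, 0, 0, 60, 0, 0, 0.137, 0, 0, 0, 60]

```text
t: 1.6
position: [0.5038, 0.0619, 0.1758]
eef_rot: [0.397, 0.918, -0.0, -0.0]
ft_force: [-0.2, 0.2, 0.2]
gripper_width: 0.0509
finger_force: 0.0
```

>>> drive_tool:
  deltas: [0, 0, 0.137, 0, 0, 0, 60, 0, 0, 0.137, 0, 0, 0, 60, 0, 0, 0.137, 0, 0, 0, 60, 0, 0, 0.137, 0, 0, 0, 60, 0, 0, 0.137, 0, 0, 0, 60]

```text
t: 2.1
position: [0.5038, 0.0626, 0.176]
eef_rot: [0.681, 0.732, -0.0, -0.0]
ft_force: [0.7, 0.8, -0.8]
gripper_width: 0.0512
finger_force: 0.0
```

>>> drive_tool:
  deltas: [0, 0, 0.137, 0, 0, 0, 60, 0, 0, 0, 0, 0, 0, 60, 0, 0, 0, 0, 0, 0, 60]

```text
t: 2.4
position: [0.5039, 0.0626, 0.1761]
eef_rot: [0.727, 0.687, -0.0, -0.0]
ft_force: [0.3, 0.3, -0.4]
gripper_width: 0.0515
finger_force: 0.0
```

```bash
cat >> h.py <<'E'
from scipy.spatial.transform import Rotation as R
def go(xyz,ydeg):
    s=sense(); r=R.from_quat(s["eef_rot"]); M=r.as_matrix(); y=np.degrees(np.arctan2(M[1,1],M[0,1]))
    a=(y-ydeg+90)%180-90
    print("t",round(s["t"],2),"pos",s["position"].round(4),"ydeg",y.round(1),"axis",M[:,2].round(3),"q",s["qpos"].round(2),"F",s["ft_force"].round(1),"w",round(s["gripper_width"],4))
    print(" shift cm",(M.T@(np.array(xyz)-s["position"])*100).round(2),"turn z rad",np.radians(a).round(3))
E
python3 - <<'E'
from h import *
go([.5043,.0632,.074],-3.5)
for n in("scene","top"):
    im=get_image(n); save(im,n+"1")
    if n=="scene":
        P=np.array(im["pose"]); c=P[:3,:3].T@(np.array([.504,.063,.08])-P[:3,3]); u,v=int(c[0]/c[2]*im["fx"]+im["cx"]),int(c[1]/c[2]*im["fy"]+im["cy"]); print(u,v)
        cv2.imwrite("pics/d1.png",cv2.cvtColor(cv2.resize(im["pixels"][v-60:v+50,u-75:u+75],None,fx=5,fy=5,interpolation=2),4))
E
```

```text
t 2.4 pos [0.5039 0.0626 0.1761] ydeg -3.2 axis [-0. -0. -1.] q [ 0.12  0.26  1.95 -0.    0.93  0.18] F [ 0.3  0.3 -0.4] w 0.0515
 shift cm [ 0.06  0.04 10.21] turn z rad 0.005
208 190
```

View pics/d1.png

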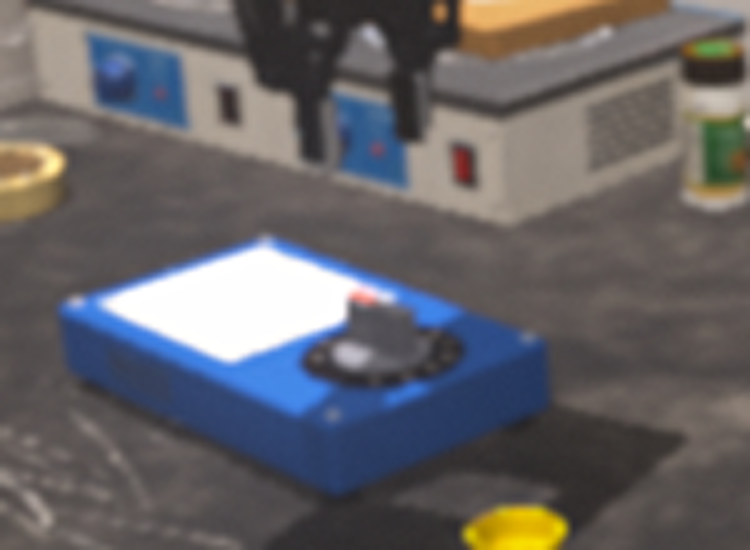

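The scene crop shows the bar at about (380,325) with its pointer end towards the window, and the gripper above and aligned with it. I'm descending and gripping.

>>> drive_tool:
  deltas: [0, 0, 0, 0.05, 0.03, 3, 60, 0, 0, 0, 0, 0, 3, 60, 0, 0, 0, 0, 0, 2.5, 60, 0, 0, 0, 0, 0, 1.6, 60, 0, 0, 0, 0, 0, 0, 60]

```text
t: 3.0
position: [0.5028, 0.0629, 0.0733]
eef_rot: [0.727, 0.686, -0.002, -0.001]
ft_force: [-0.5, 0.5, 0.2]
gripper_width: 0.0513
finger_force: 0.0
```

>>> drive_tool:
  deltas: [0, 0, 0, 0, 0, 0, 0, 0, 0, 0, 0, 0, 0, 0, 0, 0, 0, 0, 0, 0, 0, 0, 0, 0, 0, 0, 0, 0, 0, 0, 0, 0, 0, 0, 0]
  squeeze: 30

```text
t: 3.5
position: [0.5056, 0.0631, 0.0765]
eef_rot: [0.728, 0.686, 0.001, 0.001]
ft_force: [1.9, -1.9, 6.0]
gripper_width: 0.0114
finger_force: 35.5
```

```bash
python3 -c "
from h import *
go([.5043,.0632,.074],-40.4); print(sense()['finger_force'],sense()['torque'])"
```

```text
t 3.5 pos [0.5056 0.0631 0.0765] ydeg -3.4 axis [ 0.003  0.    -1.   ] q [ 0.12  0.41  2.01 -0.    0.71  0.18] F [ 1.9 -1.9  6. ] w 0.0114
 shift cm [ 0.01 -0.14  0.25] turn z rad 0.645
35.466063022613525 [-0.37045683 -0.15498183  0.02711686]
```

>>> drive_tool:
  deltas: [0, 0, 0, 0, 0, -0.15, 0, 0, 0, 0.13, 0, 0, 0, 0, 0, 0, 0.13, 0, 0, 0, 0, 0, 0, 0.13, 0, 0, 0, 0, 0, 0, 0.13, 0, 0, 0, 0]

```text
t: 4.0
position: [0.504, 0.0635, 0.0765]
eef_rot: [0.881, 0.473, -0.0, -0.0]
ft_force: [0.4, 3.6, -5.6]
gripper_width: 0.0114
finger_force: 33.9
```

>>> drive_tool:
  deltas: [0, 0, 0.125, 0, 0, 0, 0, 0, 0, 0, 0, 0, 0, 0, 0, 0, 0, 0, 0, 0, 0, 0, 0, 0, 0, 0, 0, 0]

```text
t: 4.4
position: [0.5037, 0.0638, 0.0766]
eef_rot: [0.908, 0.42, -0.0, -0.001]
ft_force: [-0.6, 5.4, -5.3]
gripper_width: 0.0114
finger_force: 33.9
```

```bash
python3 -c "
from h import *
go([.5043,.0632,.074],-40.4); print(sense()['finger_force'],sense()['torque'])"
```

```text
t 4.4 pos [0.5037 0.0638 0.0766] ydeg -40.3 axis [-0.001  0.001 -1.   ] q [0.12 0.41 2.01 0.   0.72 0.82] F [-0.6  5.4 -5.3] w 0.0114
 shift cm [-0.    0.08  0.26] turn z rad 0.001
33.89187276363373 [1.03571931 0.01003737 0.01474977]
```

Gripped cleanly, and the dial has turned to the mark angle. I'm releasing, rising and moving towards the crucible, then I'll look.

>>> drive_tool:
  deltas: [0, 0, 0, 0, 0, 0, 60, 0, 0, 0, 0, 0, 0, 60, 0, 0, 0, 0, 0, 0, 60, 0, 0, 0, 0, 0, 0, 60, 0, 0, 0, 0, 0, -2, 60]

```text
t: 4.9
position: [0.5028, 0.0628, 0.0953]
eef_rot: [0.908, 0.42, -0.002, -0.001]
ft_force: [0.7, -0.4, 0.2]
gripper_width: 0.0512
finger_force: 0.0
```

>>> drive_tool:
  deltas: [0, 0, 0, 0, 0, -4, 60, 0, 0, 0, 0, 0, -4, 60, 0, 0, 0, 0, 0, -2, 80, 0, 0, 0, 2.9, 3, 0, 90, 0, 0, 0, 2.9, 3, 0, 90]

```text
t: 5.4
position: [0.5888, 0.0684, 0.1986]
eef_rot: [0.908, 0.42, 0.001, 0.0]
ft_force: [1.0, -0.4, -0.5]
gripper_width: 0.0768
finger_force: 0.0
```

```bash
python3 -c "
from h import *
go([.476,-.248,.13],-40.4)"
```

```text
t 5.4 pos [0.5888 0.0684 0.1986] ydeg -40.4 axis [ 0.003  0.    -1.   ] q [ 0.11  0.35  1.75 -0.    1.03  0.82] F [ 1.  -0.4 -0.5] w 0.0768
 shift cm [-31.43  11.89   6.82] turn z rad 0.0
```

>>> drive_tool:
  deltas: [0, 0, 0, -4.49, 1.7, 0, 100, 0, 0, 0, -4.49, 1.7, 0, 100, 0, 0, 0, -4.49, 1.7, 0, 100, 0, 0, 0, -4.49, 1.7, 0, 100, 0, 0, 0, -4.49, 1.7, 0, 100]

```text
t: 5.9
position: [0.506, -0.1593, 0.1969]
eef_rot: [0.908, 0.42, 0.0, 0.0]
ft_force: [0.1, -0.6, 0.8]
gripper_width: 0.0858
finger_force: 0.0
```

>>> drive_tool:
  deltas: [0, 0, 0, -4.49, 1.7, 0, 100, 0, 0, 0, -4.49, 1.7, 0, 100, 0, 0, 0, 0, 0, 0, 100]

```text
t: 6.2
position: [0.4727, -0.2528, 0.197]
eef_rot: [0.909, 0.418, -0.0, 0.001]
ft_force: [0.2, 0.6, 0.7]
gripper_width: 0.0856
finger_force: 0.0
```

```bash
python3 - <<'E'
from h import *
go([.476,-.248,.1],-40.4)
top=get_image("top"); sc=get_image("scene")
a=top["pixels"][170:235,145:240]; a=cv2.resize(a,None,fx=6,fy=6,interpolation=2)
hsv=cv2.cvtColor(top["pixels"],cv2.COLOR_RGB2HSV)
m=(hsv[...,0]>=3)&(hsv[...,0]<=22)&(hsv[...,1]>90)&(hsv[...,2]>100); m[:185]=0;m[228:]=0;m[:,:195]=0;m[:,232:]=0
q=np.argwhere(m)[:,::-1]
if len(q):
    w=ray(top,*q.mean(0),.08); print(len(q),w,"pointer deg",np.degrees(np.arctan2(w[1]-.0632,w[0]-.5043)))
cv2.imwrite("pics/d2.png",cv2.cvtColor(a,4)); 
# scene: crucible axis by depth cloud
C=cloud(sc); M=(abs(C[...,0]-.476)<.04)&(abs(C[...,1]+.248)<.04)&(C[...,2]>.03)&(C[...,2]<.048)
q=C[M]; print(len(q),(q.min(0)+q.max(0))/2,q.min(0),q.max(0))
b=cv2.resize(sc["pixels"][150:330,200:400],None,fx=3,fy=3,interpolation=2); cv2.imwrite("pics/s2.png",cv2.cvtColor(b,4))
E
```

```text
t 6.2 pos [ 0.4727 -0.2528  0.197 ] ydeg -40.6 axis [-0.    -0.002 -1.   ] q [-0.49  0.27  1.87 -0.    0.99  0.22] F [0.2 0.6 0.7] w 0.0856
 shift cm [ 0.59 -0.07  9.7 ] turn z rad -0.004
11 [0.51426331 0.07548088 0.08      ] pointer deg 50.948037506859436
167 [ 0.47686035 -0.24710772  0.03620973] [ 0.45413134 -0.26910674  0.0300953 ] [ 0.49958936 -0.22510869  0.04232415]
```

View pics/d2.png

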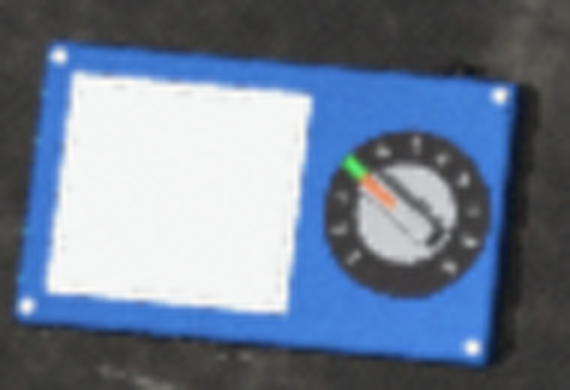

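View pics/s2.png

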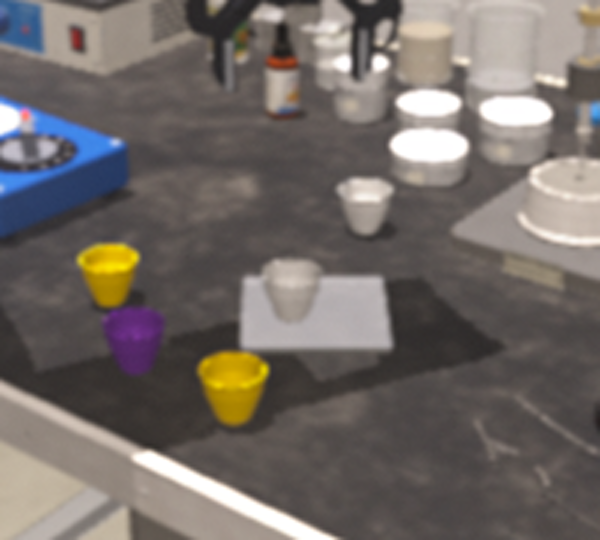

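The dial crop shows the orange pointer at (378,190) lined up with the green mark at (355,167). The scene crop shows the crucible upright on its plate at (292,290). I'm descending to it.

>>> drive_tool:
  deltas: [0, 0, 0, 0.5, 0, 4, 100, 0, 0, 0, 0, 0, 4, 100, 0, 0, 0, 0, 0, 3, 100, 0, 0, 0, 0, 0, 2, 100, 0, 0, 0, 0, 0, 0, 100]

```text
t: 6.8
position: [0.4766, -0.2419, 0.0643]
eef_rot: [0.907, 0.42, -0.002, -0.002]
ft_force: [-0.5, 0.4, 0.6]
gripper_width: 0.0851
finger_force: 0.0
```

>>> drive_tool:
  deltas: [0, 0, 0, 0, 0, 1.5, 85, 0, 0, 0, 0, 0, 1.5, 85, 0, 0, 0, 0, 0, 0.7, 80, 0, 0, 0, 0, 0, 0, 75, 0, 0, 0, 0, 0, 0, 75]

```text
t: 7.3
position: [0.4785, -0.2442, 0.0307]
eef_rot: [0.908, 0.42, 0.0, 0.0]
ft_force: [0.7, 0.3, -0.5]
gripper_width: 0.0643
finger_force: 0.0
```

```bash
python3 -c "
from h import *
go([.4762,-.2475,.029],-40.4)"
```

```text
t 7.3 pos [ 0.4785 -0.2442  0.0307] ydeg -40.4 axis [ 0.001 -0.    -1.   ] q [-0.47  0.53  1.97  0.    0.65  0.23] F [ 0.7  0.3 -0.5] w 0.0643
 shift cm [-0.4   0.04  0.17] turn z rad 0.001
```

>>> drive_tool:
  deltas: [0, 0, 0, -0.4, 0.04, 0.1, 70, 0, 0, 0, 0, 0, 0, 65, 0, 0, 0, 0, 0, 0, 60, 0, 0, 0, 0, 0, 0, 56, 0, 0, 0, 0, 0, 0, 53]
  squeeze: 20

```text
t: 7.8
position: [0.4756, -0.2476, 0.0289]
eef_rot: [0.908, 0.419, 0.0, 0.0]
ft_force: [0.9, -0.4, 0.4]
gripper_width: 0.0451
finger_force: 0.0
```

>>> drive_tool:
  deltas: [0, 0, 0, 0, 0, 0, 51, 0, 0, 0, 0, 0, 0, 48, 0, 0, 0, 0, 0, 0, 44, 0, 0, 0, 0, 0, 0, 38, 0, 0, 0, 0, 0, 0, 30]
  squeeze: 20

```text
t: 8.3
position: [0.4755, -0.2475, 0.029]
eef_rot: [0.908, 0.42, -0.0, -0.0]
ft_force: [-0.8, 1.3, 5.7]
gripper_width: 0.042
finger_force: 19.7
```

```bash
python3 -c "
from h import *
go([.4762,-.2475,.029],-40.4)
print(sense()['finger_force'])
sc=get_image('scene'); b=cv2.resize(sc['pixels'][180:290,240:360],None,fx=5,fy=5,interpolation=2); cv2.imwrite('pics/s3.png',cv2.cvtColor(b,4))"
```

```text
t 8.3 pos [ 0.4755 -0.2475  0.029 ] ydeg -40.4 axis [-0.  0. -1.] q [-0.48  0.53  1.97  0.    0.64  0.22] F [-0.8  1.3  5.7] w 0.042
 shift cm [ 0.05  0.05 -0.  ] turn z rad 0.0
19.729308193927864
```

View pics/s3.png

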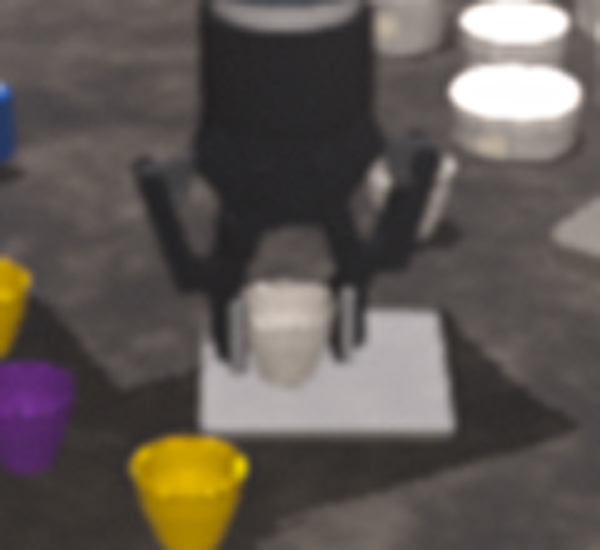

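The view shows the crucible upright between the pads at (290,330), still on the plate, held at 42 mm opening. I'm lifting.

>>> drive_tool:
  deltas: [0, 0, 0, 0, 0, -0.5, 30, 0, 0, 0, 0, 0, -1.5, 30, 0, 0, 0, 0, 0, -2.5, 30, 0, 0, 0, 0, 0, -3, 30, 0, 0, 0, 0, 0, -3, 30]

```text
t: 8.85
position: [0.4753, -0.2474, 0.1348]
eef_rot: [0.908, 0.419, -0.0, -0.0]
ft_force: [0.8, -1.3, -0.9]
gripper_width: 0.042
finger_force: 20.4
```

>>> drive_tool:
  deltas: [0, 0, 0, 0, 0, -2.5, 30, 0, 0, 0, 0, 0, -1, 30, 0, 0, 0, 0, 0, -0.5, 30, 0, 0, 0, 0, 0, 0, 30, 0, 0, 0, 0, 0, 0, 30]

```text
t: 9.35
position: [0.4749, -0.2472, 0.1726]
eef_rot: [0.908, 0.419, -0.001, -0.001]
ft_force: [-0.2, 0.1, -0.1]
gripper_width: 0.0419
finger_force: 20.4
```

```bash
python3 -c "
from h import *
go([.5134,.1829,.174],-40.4)
print(sense()['finger_force'])"
```

```text
t 9.35 pos [ 0.4749 -0.2472  0.1726] ydeg -40.4 axis [-0.002  0.001 -1.   ] q [-0.48  0.3   1.89 -0.    0.94  0.22] F [-0.2  0.1 -0.1] w 0.0419
 shift cm [ 35.25 -24.94  -0.11] turn z rad 0.0
20.433311412634794
```

>>> drive_tool:
  deltas: [0, 0, 0, 1.41, -1, -0.1, 30, 0, 0, 0, 2.12, -1.5, 0, 30, 0, 0, 0, 2.82, -2, 0, 30, 0, 0, 0, 2.82, -2, 0, 30, 0, 0, 0, 2.82, -2, 0, 30]

```text
t: 9.85
position: [0.4878, -0.0999, 0.1735]
eef_rot: [0.908, 0.419, -0.001, -0.001]
ft_force: [1.2, 0.2, 0.6]
gripper_width: 0.042
finger_force: 20.4
```

>>> drive_tool:
  deltas: [0, 0, 0, 2.82, -2, 0, 30, 0, 0, 0, 2.82, -2, 0, 30, 0, 0, 0, 2.82, -2, 0, 30, 0, 0, 0, 2.82, -2, 0, 30, 0, 0, 0, 2.82, -2, 0, 30]

```text
t: 10.35
position: [0.503, 0.0724, 0.1735]
eef_rot: [0.908, 0.419, -0.001, -0.0]
ft_force: [0.5, -0.8, -0.9]
gripper_width: 0.0421
finger_force: 20.4
```

>>> drive_tool:
  deltas: [0, 0, 0, 2.82, -2, 0, 30, 0, 0, 0, 2.82, -2, 0, 30, 0, 0, 0, 2.12, -1.5, 0, 30, 0, 0, 0, 1.4, -0.94, 0, 30, 0, 0, 0, 0, 0, 0, 30]

```text
t: 10.85
position: [0.5138, 0.184, 0.1738]
eef_rot: [0.907, 0.42, -0.001, -0.0]
ft_force: [0.2, -0.4, -0.3]
gripper_width: 0.0418
finger_force: 20.4
```

>>> drive_tool:
  deltas: [0, 0, 0, 0, 0, 0, 30, 0, 0, 0, 0, 0, 0, 30, 0, 0, 0, 0, 0, 0, 30, 0, 0, 0, 0, 0, 0, 30, 0, 0, 0, 0, 0, 0, 30]

```text
t: 11.35
position: [0.5141, 0.182, 0.1749]
eef_rot: [0.908, 0.419, 0.0, 0.0]
ft_force: [0.4, -0.4, -0.0]
gripper_width: 0.0419
finger_force: 20.4
```

```bash
python3 - <<'E'
from h import *
go([.5134,.1829,.174],-40.4); print(sense()['finger_force'])
sc=get_image('scene'); C=cloud(sc); hsv=cv2.cvtColor(sc["pixels"],cv2.COLOR_RGB2HSV)
M=(np.hypot(C[...,0]-.513,C[...,1]-.183)<.024)&(C[...,2]>.13)&(C[...,2]<.2)&(hsv[...,2]>110)
q=C[M]; print(len(q),q.min(0),q.max(0))
cv2.imwrite('pics/s4.png',cv2.cvtColor(cv2.resize(sc['pixels'][60:240,90:330],None,fx=3.2,fy=3.2,interpolation=2),4))
save(get_image('top'),'top4')
E
```

```text
t 11.35 pos [0.5141 0.182  0.1749] ydeg -40.4 axis [ 0.  0. -1.] q [ 0.34  0.31  1.87 -0.    0.95  1.04] F [ 0.4 -0.4 -0. ] w 0.0419
 shift cm [ 0.02 -0.11  0.09] turn z rad -0.001
20.44652591124759
200 [0.48922551 0.15934589 0.15086539] [0.53520647 0.20508627 0.19651389]
```

View pics/s4.png

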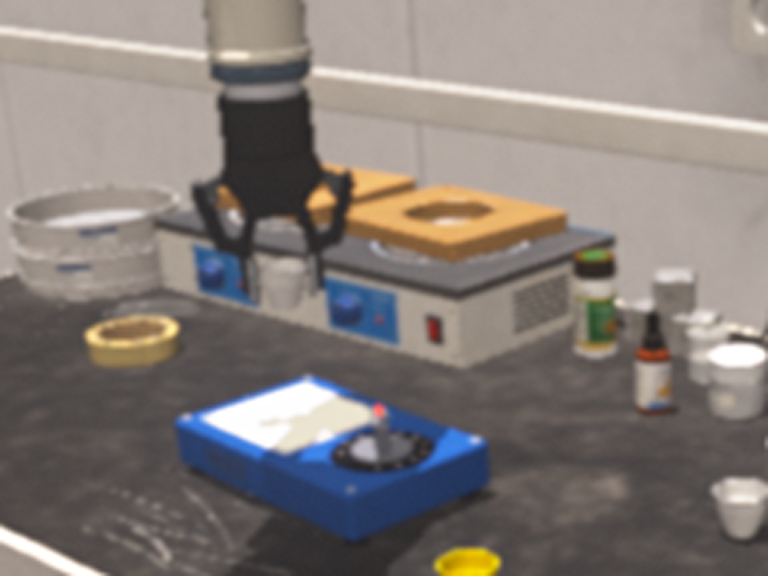

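View pics/top4.png

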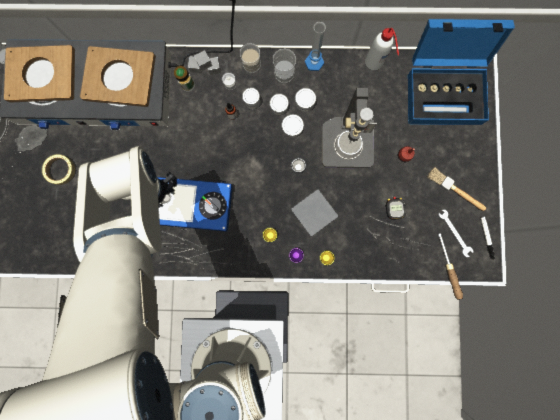

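The scene view shows the crucible held upright at (285,285), with its foot at z ≈ 0.151, which is about 10 cm above the window. The top view shows the empty plate still at (314,213) and the other objects where they were. I'm handing in.

```bash
python3 -c "
from workcell import env
print(env.sign_off())"
```

```text
the job is handed in; nothing more can be done
None
```

The dial pointer is at the green mark, the crucible is held upright about 10 cm above the middle of the window, and the job is handed in at about 11.5 s; the sign-off returned no verdict.

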